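# Push the grounds bin home into the coffee grinder and start it

## Robot

A 6-joint arm with a two-finger parallel gripper is mounted at the origin on the work surface; the furniture and walls round the work are solid. World frame = base frame: x ahead of the robot, y to its left, z up, the work surface at z = 0. Lengths are in mm, angles in rad, forces in N, time in s.
With the tool pointing down it reaches from about 400 to 925 mm from the base axis. Payload 12.5 kg.
Tool frame: the origin (TCP) lies at the very end of the fingers, on their centre line; the grasp point (between the pads) lies 19 mm behind it; z points along the fingers, y is the line along which they close (so a half turn about z gives the same grasp; the last joint's range is limited). The gripper opens to 95 mm and grips with 3 to 60 N. Pads are 20 mm wide; open, the fingers measure 119 mm over their backs; the gripper's body (75 mm by 180 mm) begins 59 mm behind the grasp point.
Start: joints at [-1.423, 0.491, 1.559, -0, 1.092, -0.106], TCP at [156.95, -604.991, 214.661] pointing down, gripper open.
Joint ranges: [-3.1, 3.1], [-0.84, 2.19], [0.05, 2.79], [-1.13, 4.28], [0.06, 2.93], [-2.69, 2.69]. Speed limits (rad/s): [2.22, 2.22, 2.79, 3.14, 3.14, 3.14].

## Interface

Orientations are given as [roll, pitch, yaw] about the fixed x, y, z axes, in that order (R = Rz(yaw) Ry(pitch) Rx(roll)).
In Python, from cell import env, telemetry, read_camera, camera_info gives the robot as it stands (env), with the cameras as plain functions and the readings (telemetry).
- The arm moves only by the shell command python3 steer.py FILE, which reads ROWS from the file FILE. ROWS is one flat JSON list of numbers that holds 1 to 5 rows one after another, with no inner brackets; each row has 5 numbers: dx, dy, dz in mm, then a turn about the tool's z in rad, then the opening from 0.0 (shut) to 1.0 (fully open); each row is the pose to reach, as a shift and turn from the pose commanded when the command began, along the tool's axes at that moment; what a row does not reach only later rows make up. A row lasts 1/12 s, in which the tool goes at most 41.7 mm and 0.125 rad, less where a joint would pass 70% of its speed; a pose out of reach is approached as far as the arm can. The fingers move at their own pace and stop on an object; the grip force is fixed at half the most. Time passes only in rows, so rows that do not move let the fingers close. It prints the time, the measured TCP pose, the force, the opening and the grip force at its end. Input that does not fit is refused with a message, and nothing moves.
- telemetry.state(): the state, without advancing time (a new reading comes with each control period).
- read_camera(name): name is "scene" or "top" or "wrist"; returns (picture, depth): 384x512x3 uint8, red, green, blue; 384x512 float32, mm along the optical axis (not along the pixel's ray), 0 where there is no reading.
- camera_info(name): a dict with "vertical_fov" (degrees; the focal length in pixels is half the picture's height over the tangent of half this angle, whatever the lens; pixels are square), "cx", "cy" (the principal point, pixels), "origin" and "attitude" of the camera in the world. Camera axes: x right, y down, z forward; pixel columns grow to the right and rows downward; lengths in mm; the calibration is good to about 2 mm. A picture is of the moment at which its call begins: read the wrist's pose just before it. camera_info takes no time and is no camera call; for the wrist camera it gives the pose at the moment of the call.
- env.job_done(): hands the job in; it is judged then, once.
The state is a dict: "t": time; "joints": joint angles; "qvel": joint speeds; "tau": joint torques, N m; "eef_pos": TCP position; "tcp_rot": TCP orientation; "ft_force": force on the tool from outside, world axes, zero at the start; "moment": the same for the moment, N m; "opening": opening from 0.0 (shut) to 1.0 (fully open); "grip_force": force on a finger pad.
Only numpy, scipy, OpenCV 4.12 (cv2) and the standard library are available. Lean on these libraries where they do the work, as an engineer would, in place of code of your own. Each camera call takes 0.05 s, during which the arm holds its last target. There are 200 camera calls.

## Task

The coffee grinder's grounds bin has been emptied and left askew on the table in front of the grinder. Keeping the bin on the table, line it up and push it between the grinder's two low side cheeks until it is fully home against the back; only then press the start button on top of the grinder all the way down and let it go. Do not lift or tip the bin, and leave the mug, small pot and spice jars where they are.

Things in the scene. Friction and masses are not known exactly. Their poses are not given: they have to be found in the camera images.
- grinder: Compact coffee grinder, 128 x 125 mm in plan, fixed. Origin on the table where the bin's origin stands when the bin is home; x = the way the bin goes in, y = left of that, z up. Two black side cheeks, 42 mm high, 20 mm thick, leave a gap 85 mm wide (y = -42.5 to 42.5 mm) with no floor: the bin slides on the table. The stop at the back is a flat wall at x = 40 mm.
- gap_mouth (a point): Middle of the mouth of the gap between the cheeks' front ends, halfway up them, 28 mm in front of the grinder's origin (axes as the grinder's). The cheeks' front corners are rounded to 6 mm.
- housing_front (a point): Middle of the top front edge of the aluminium motor housing, which overhangs the rear half of the gap: in the grinder's frame x = 3 to 100 mm, y = -59.5 to 59.5 mm, z = 77 to 150 mm, with a chute below it down to z = 67 mm. On it a round bean hopper, radius 36 mm about x = 64 mm, y = 0, up to z = 196 mm.
- bin: Loose open-topped grey plastic grounds bin, square, 80 x 80 mm and 58 mm high, walls 3 mm, vertical corners rounded to 14 mm, about 0.2 kg. Origin at the centre of its underside; z up; x points from the ribbed front wall (the one to push on) to the rear wall. Home, its front wall stands 12 mm proud of the cheeks.
- start_button_top (a point): Centre of the top face of the round start button (radius 11 mm), which stands on top of the grinder's housing in front of the hopper, right of the middle. Pressed straight down.
- start_button (a joint): Travel of the start button: 0 m released, 0.005 m fully down; it springs back by itself; about 5 N fully down.
- mug: White mug, 83 mm wide (113 mm over the handle), 93 mm high, loose bystander; origin at the centre of its underside.
- red_pot: Small round closed pot, 58 mm wide, 50 mm high, loose bystander; origin at the centre of its underside.
- spice_jar: Spice jar with a black lid, 41 mm wide, 105 mm high, loose bystander, beside the mug; origin at the centre of its underside.

How it is judged:
By the outcome, as a careful person would: the job done as asked, in the order asked, and still so for the second after the job is handed in, with the robot touching nothing.
It also fails if it takes over 72 s, if anything falls off the work surface, if the arm or the gripper's body presses on something with over 40 N, if the wrist force passes 120 N, or if a joint passes its speed limit or range.

## Working session

There is one attempt and no reset: what is moved stays moved. The work goes in short steps, Python scripts to look and compute and a shell command to move; the robot and the scene stay as the last step left them, time stands still between calls to the robot, and variables do not carry over. Pictures are saved under pics/ and viewed, at most 10 in all, crops included, and the job is handed in when it is done.

```bash
ls; mkdir -p pics
cat > h.py <<'E'
import numpy as np, cv2
from scipy.spatial.transform import Rotation as R
from cell import env, telemetry, read_camera, camera_info
def cam(n):
    i=camera_info(n); p,d=read_camera(n); return p,d,i
def rot(i):
    a=np.array(i["attitude"]); return a if a.shape==(3,3) else R.from_euler('xyz',a).as_matrix()
def pts(d,i):
    f=d.shape[0]/2/np.tan(np.radians(i["vertical_fov"])/2)
    v,u=np.mgrid[:d.shape[0],:d.shape[1]]
    c=np.stack([(u-i["cx"])/f*d,(v-i["cy"])/f*d,d],-1)
    return c@rot(i).T+np.array(i["origin"])
E
python3 - <<'E'
from h import *
for n in("scene","top"):
    p,d,i=cam(n); print(n,i,(d>0).mean()); np.savez(f"{n}0.npz",p=p,P=pts(d,i),d=d)
    cv2.imwrite(f"pics/{n}0.png",p[...,::-1])
print(telemetry.state())
E
```

```text
cell.py
pics
steer.py
scene {'vertical_fov': 57.81905889972407, 'cx': 256.50298596945254, 'cy': 196.95840359530786, 'origin': array([-179.0168545 , -830.61170031,  455.98613504]), 'attitude': array([-1.9598075, -0.0144671, -0.9053022])} 0.9960988362630209
top {'vertical_fov': 55.78720203110373, 'cx': 260.1091724757069, 'cy': 187.95694608366793, 'origin': array([ 360.67644161, -356.88375576,  972.87615725]), 'attitude': array([-3.01674989,  0.02615671, -1.54437595])} 0.9962259928385416
{'t': 0.1, 'joints': array([-1.42258706e+00,  4.91508869e-01,  1.55938589e+00,  1.91163618e-05,
        1.09172988e+00, -1.05602598e-01]), 'qvel': array([ 4.66752982e-04, -1.42907394e-03,  6.73917476e-04, -8.59339571e-04,
        1.11708074e-05,  3.64984349e-04]), 'tau': array([ 2.75629260e-03, -6.13626480e+01, -2.58603859e+01,  6.94394507e-02,
        4.70408262e-02, -5.53599909e-05]), 'eef_pos': array([ 156.92680623, -604.75026628,  214.11513584]), 'tcp_rot': array([-3.14056821e+00, -1.25638504e-04,  2.53802981e-01]), 'ft_force': array([-0.06200082,  0.15334405, -0.59768181]), 'moment': array([-0.00048528, -0.05586538, -0.00790211]), 'grip_force': 0.0, 'opening': 1.0005247292366606}
```

View pics/scene0.png

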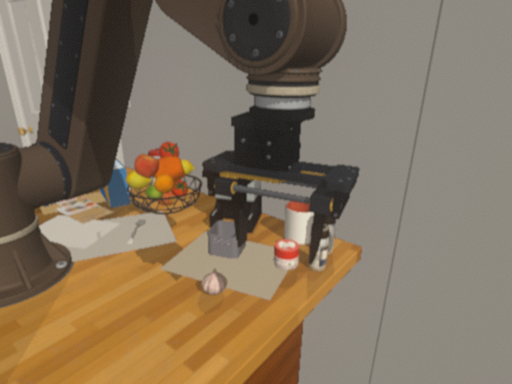

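View pics/top0.png

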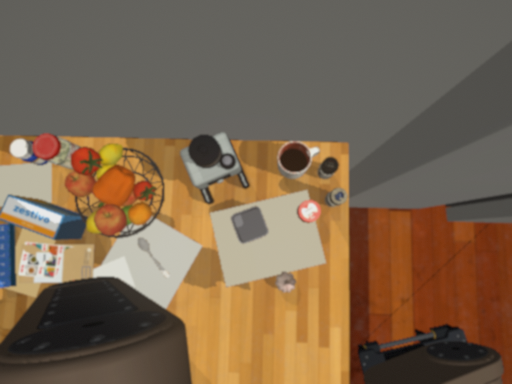

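The scene picture shows the bin at about (227,238), partly behind the gripper. In the top picture the bin is at (250,224), the grinder's housing at (212,160) with its cheek fronts at (208,197) and (244,184), and the dark button at (228,160). The mug is at (295,157), the pot at (308,211) and the jars at (328,167) and (335,198).

Run:
```python
from h import *
z=np.load("top0.npz"); p,P=z['p'],z['P']
for n,(u,v) in dict(bin=(250,224),binrim=(240,235),mat=(230,265),table=(180,215),housing=(190,163),hopper=(204,150),button=(228,160),cheekL=(208,193),cheekR=(243,182),mug=(295,157),pot=(308,211),jar=(328,167),jar2=(335,198),garlic=(287,282)).items(): print(n,P[v,u].round(0))
c=cv2.resize(p[125:255,170:350],None,fx=4.4,fy=4.4,interpolation=cv2.INTER_CUBIC)
cv2.imwrite("pics/topc.png",c[...,::-1])
```

```text
bin [ 384. -304.    3.]
binrim [ 355. -278.    2.]
mat [ 275. -254.    1.]
table [ 404. -114.   -1.]
housing [ 518. -168.  149.]
hopper [ 539. -208.  194.]
button [ 523. -259.  168.]
cheekL [ 461. -195.   42.]
cheekR [ 491. -285.   43.]
mug [ 563. -419.   27.]
pot [ 420. -453.   51.]
jar [ 524. -494.  105.]
jar2 [ 449. -511.  107.]
garlic [ 242. -403.   47.]
```

View pics/topc.png

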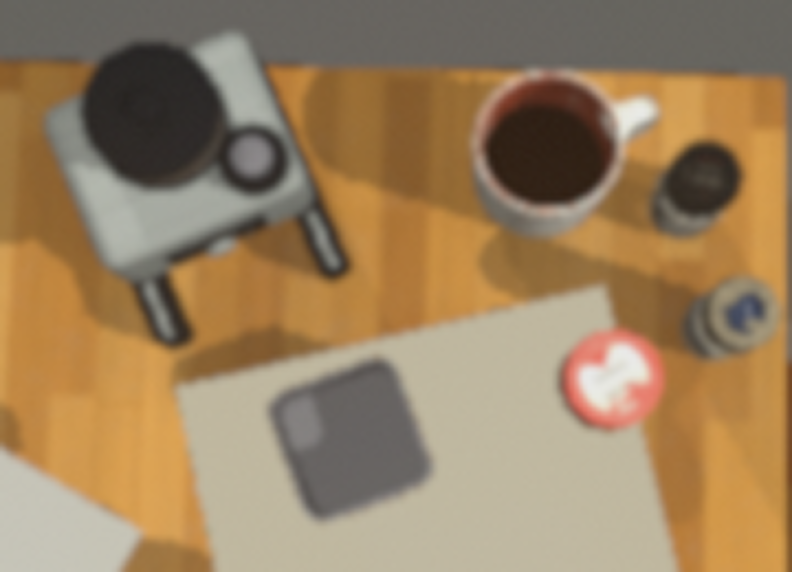

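```bash
cat >> h.py <<'E'
def rect(P,m,zlo,zhi,box):
    q=P[m&(P[...,2]>zlo)&(P[...,2]<zhi)&(P[...,0]>box[0])&(P[...,0]<box[1])&(P[...,1]>box[2])&(P[...,1]<box[3])]
    r=cv2.minAreaRect(q[:,:2].astype(np.float32)); return r,len(q),np.median(q[:,2])
E
python3 - <<'E'
from h import *
z=np.load("top0.npz"); p,P=z['p'],z['P']; m=np.ones(P.shape[:2],bool)
print('housing',rect(P,m,145,153,(440,640,-290,-130)))
print('cheekL',rect(P,m,38,46,(430,490,-225,-150)))
print('cheekR',rect(P,m,38,46,(460,530,-320,-255)))
print('bin rim',rect(P,m,50,62,(320,450,-370,-240)))
print('bin all',rect(P,m,8,62,(320,450,-370,-240)))
print('button',rect(P,m,155,175,(490,550,-300,-230)))
print('hopper',rect(P,m,188,200,(480,620,-290,-130)))
# wall lower bin via colour: grey dark
for n,b in dict(hop=(480,620,-290,-130,188,200),btn=(490,550,-300,-230,160,175),pot=(370,470,-500,-400,40,60)).items():
    k=(P[...,0]>b[0])&(P[...,0]<b[1])&(P[...,1]>b[2])&(P[...,1]<b[3])&(P[...,2]>b[4])&(P[...,2]<b[5])
    c,r=cv2.minEnclosingCircle(P[k][:,:2].astype(np.float32)); print(n,c,r,P[k][:,2].mean(),P[k][:,2].std())
s=np.load("scene0.npz");print('scene btn?')
E
```

```text
housing (((545.905029296875, -209.6642303466797), (152.82794189453125, 157.6533203125), 0.19118410348892212), 992, np.float64(149.77345980861855))
cheekL (((456.36724853515625, -189.75244140625), (39.82162094116211, 20.11566925048828), 25.30546760559082), 114, np.float64(42.555526611737434))
cheekR (((502.3555908203125, -284.0770263671875), (43.12290573120117, 19.829090118408203), 24.844379425048828), 118, np.float64(42.582537331408616))
bin rim (((382.9552917480469, -305.6944274902344), (80.77644348144531, 79.96143341064453), 22.035856246948242), 152, np.float64(58.088351173308126))
bin all (((382.932373046875, -305.7075500488281), (80.81439208984375, 79.97144317626953), 22.016706466674805), 230, np.float64(56.92015164253894))
button (((525.141845703125, -253.48410034179688), (43.26161575317383, 36.196468353271484), 68.63931274414062), 242, np.float64(163.85502143526202))
hopper (((542.906494140625, -206.95855712890625), (68.29928588867188, 67.0188217163086), 3.004732847213745), 677, np.float64(190.02654262782903))
hop (543.094970703125, -206.69061279296875) 35.34126663208008 190.4524998061302 2.015647038347913
btn (528.8670043945312, -252.9208221435547) 24.70012855529785 166.0307927664277 4.30058074800799
pot (422.30816650390625, -456.11907958984375) 28.54726791381836 50.6788253734309 2.0294914660265575
scene btn?
```

Run:
```python
from h import *
p=np.load("scene0.npz")['p']
c=cv2.resize(p[205:275,170:270],None,fx=7,fy=7,interpolation=cv2.INTER_CUBIC)
cv2.imwrite("pics/sc.png",cv2.convertScaleAbs(c[...,::-1],alpha=1.6))
```

```text
(no output)
```

View pics/sc.png

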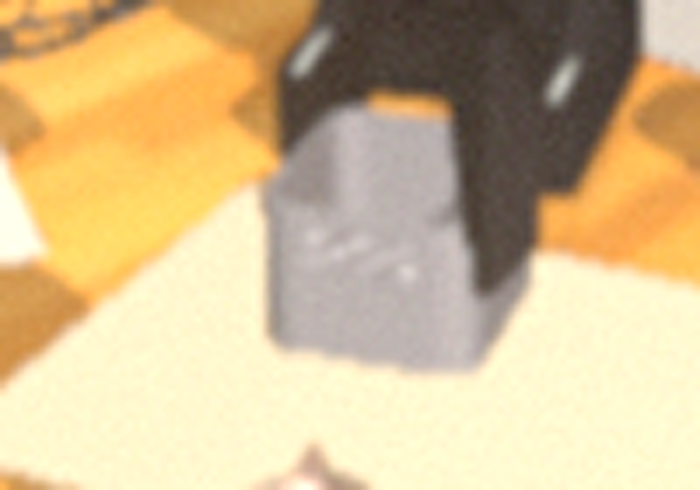

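```bash
cat >> h.py <<'E'
def to(x,y,z,yaw):
    s=telemetry.state(); T=R.from_euler('xyz',s["tcp_rot"]).as_matrix()
    print("shift",(T.T@(np.array([x,y,z])-s["eef_pos"])).round(1),"turn",round(-(yaw-s["tcp_rot"][2]),3),"t",s["t"])
G=np.array([485.5,-233.8]); GY=0.437
def g2w(x,y):
    c,s=np.cos(GY),np.sin(GY); return G+np.array([c*x-s*y,s*x+c*y])
def w2g(p):
    c,s=np.cos(GY),np.sin(GY); d=np.array(p)-G; return np.array([c*d[0]+s*d[1],-s*d[0]+c*d[1]])
E
python3 - <<'E'
from h import *
to(370,-311,200,.384)
E
```

```text
shift [ 280.  -230.8   14.4] turn -0.13 t 0.1
```

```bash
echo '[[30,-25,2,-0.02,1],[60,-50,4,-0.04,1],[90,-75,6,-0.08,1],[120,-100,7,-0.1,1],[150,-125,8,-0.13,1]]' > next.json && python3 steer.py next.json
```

```text
refused: ROWS must be one flat list, 5 numbers to a row, no inner brackets. Nothing was moved.
```

I used the wrong layout. The manual says one flat list, 5 numbers to a row, no inner brackets; once more.

```bash
echo '[30,-25,2,-0.02,1,60,-50,4,-0.04,1,90,-75,6,-0.08,1,120,-100,7,-0.1,1,150,-125,8,-0.13,1]' > next.json && python3 steer.py next.json; python3 -c "
from h import *
to(370,-311,200,.384)"
```

```text
t: 0.52
eef_pos: [271.3, -444.6, 206.3]
tcp_rot: [-3.141, -0.0, 0.384]
ft_force: [1.0, -0.2, 0.1]
opening: 1.0
grip_force: 0.0
shift [141.6 -86.9   6.4] turn 0.0 t 0.5167
```

```bash
echo '[28,-17,1,0,1,57,-35,2,0,1,85,-52,4,0,1,114,-70,5,0,1,141,-87,6,0,1]' > next.json && python3 steer.py next.json; echo '[0,0,0,0,1,0,0,0,0,1]' > next.json && python3 steer.py next.json
python3 - <<'E'
from h import *
p,d,i=cam("wrist"); P=pts(d,i); np.savez("w1.npz",p=p,P=P); cv2.imwrite("pics/w1.png",p[...,::-1])
print(i["origin"])
p,d,i=cam("top");P=pts(d,i);print(rect(P,np.ones(P.shape[:2],bool),50,62,(320,450,-370,-240)))
E
```

```text
t: 0.93
eef_pos: [369.6, -311.2, 200.5]
tcp_rot: [-3.141, 0.0, 0.384]
ft_force: [-0.6, -0.6, -0.4]
opening: 1.002
grip_force: 0.0
t: 1.1
eef_pos: [369.6, -311.8, 200.6]
tcp_rot: [-3.141, 0.0, 0.387]
ft_force: [0.1, -0.9, 0.4]
opening: 1.0
grip_force: 0.0
[ 441.95841524 -282.04513485  370.75472299]
(((0.0, 0.0), (0.0, 0.0), 0.0), 0, np.float64(nan))
  return _methods._mean(a, axis=axis, dtype=dtype,
  ret = ret.dtype.type(ret / rcount)
```

View pics/w1.png

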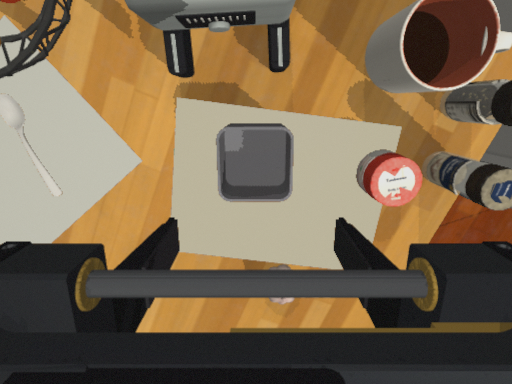

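The wrist picture shows the bin at (255,162), almost square to the tool, with the cheek fronts at (180,75) and (280,70) and the pot at (390,178). The ribbed wall isn't visible, so I'll check it in the scene camera.

Run:
```python
from h import *
z=np.load("w1.npz");P=z['P'];m=np.ones(P.shape[:2],bool)
print('bin',rect(P,m,52,63,(320,450,-370,-240)))
print('L',rect(P,m,38,46,(430,490,-225,-150)));print('R',rect(P,m,38,46,(460,530,-320,-255)))
p,d,i=cam("scene")
c=cv2.resize(p[205:275,170:270],None,fx=7,fy=7,interpolation=cv2.INTER_CUBIC)
g=cv2.createCLAHE(4,(4,4)).apply(cv2.cvtColor(c,cv2.COLOR_RGB2GRAY))
cv2.imwrite("pics/sc2.png",g)
```

```text
bin (((382.5654602050781, -304.6716003417969), (80.7397232055664, 80.09931182861328), 22.64729881286621), 1035, np.float64(57.78226643529723))
L (((455.96759033203125, -188.6233367919922), (41.5282096862793, 20.17151641845703), 25.197355270385742), 893, np.float64(42.08042477137906))
R (((502.69781494140625, -282.4909362792969), (46.001319885253906, 20.062761306762695), 25.561399459838867), 900, np.float64(42.10732348141221))
```

View pics/sc2.png

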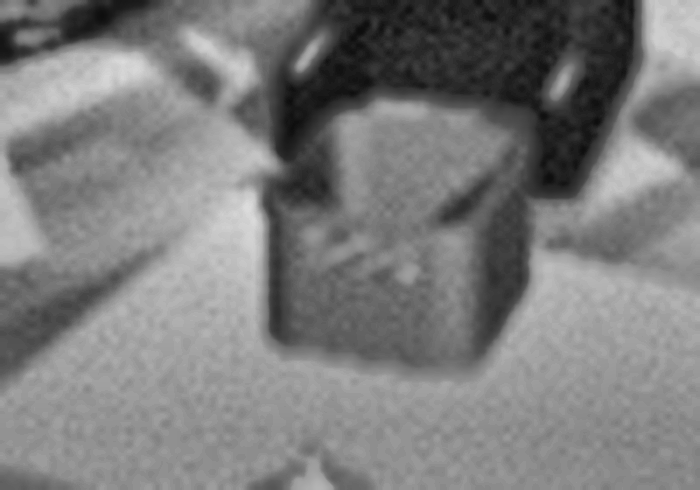

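```bash
sed -i 's/^G=.*/G=np.array([485.2,-233.4]); GY=0.441/' h.py; python3 -c "
from h import *
to(369.8,-310.5,12,.391)
print(w2g([382.7,-305.2]))"
```

```text
shift [  2.3  -2.3 188.6] turn -0.008 t 1.25
[-123.34073978  -21.17904412]
```

```bash
echo '[2,-2,20,-0.008,1,2,-2,50,-0.008,1,2,-2,80,-0.008,1,2,-2,105,-0.008,1,2,-2,120,-0.008,1]' > next.json && python3 steer.py next.json; python3 -c "
from h import *
to(369.8,-310.5,12,.391)"
```

```text
t: 1.67
eef_pos: [368.7, -310.7, 78.3]
tcp_rot: [-3.139, 0.001, 0.39]
ft_force: [0.5, -0.3, 0.1]
opening: 0.997
grip_force: 0.0
shift [ 1.1  0.4 66.3] turn -0.001 t 1.6667
```

```bash
echo '[1,0,15,0,1,1,0,30,0,1,1,0,45,0,1,1,0,58,0,1,1,0,66,0,1]' > next.json && python3 steer.py next.json; echo '[0,0,0,0,0.95,0,0,0,0,0.9,0,0,0,0,0.85,0,0,0,0,0.8,0,0,0,0,0.8]' > next.json && python3 steer.py next.json; python3 -c "
from h import *
s=telemetry.state()
to(*g2w(-124,0),12,GY)
to(*g2w(-120,0),12,GY)"
```

```text
t: 2.08
eef_pos: [370.1, -310.7, 13.3]
tcp_rot: [-3.141, 0.0, 0.39]
ft_force: [0.6, 0.5, 1.0]
opening: 1.001
grip_force: 0.0
t: 2.5
eef_pos: [371.1, -310.2, 15.3]
tcp_rot: [3.14, -0.0, 0.392]
ft_force: [-0.9, -0.8, 2.6]
opening: 0.841
grip_force: 30.0
shift [ 10.9 -21.4   3.3] turn -0.049 t 2.5
shift [ 14.9 -21.6   3.3] turn -0.049 t 2.5
```

```bash
echo '[3,-5,0,-0.01,0.8,6,-10,0,-0.02,0.8,10,-15,0,-0.035,0.8,13,-19,0,-0.049,0.8,15,-21.6,0,-0.049,0.8]' > next.json && python3 steer.py next.json;echo '[0,0,0,0,0.8,0,0,0,0,0.8]' > next.json && python3 steer.py next.json
python3 - <<'E'
from h import *
for n in("wrist","top"):
    p,d,i=cam(n);P=pts(d,i);m=np.ones(P.shape[:2],bool)
    for nm,b in (('L',(38,46,(430,490,-225,-150))),('R',(38,46,(460,530,-320,-255))),('bin',(52,63,(330,455,-370,-230)))):
        r=rect(P,m,*b); print(n,nm,r, w2g(r[0][0]))
print(w2g(telemetry.state()["eef_pos"][:2]),telemetry.state()["eef_pos"])
to(*g2w(-75,0),14,GY)
E
```

```text
t: 2.92
eef_pos: [377.2, -284.0, 15.3]
tcp_rot: [3.139, -0.001, 0.443]
ft_force: [-0.8, -4.4, 5.7]
opening: 0.835
grip_force: 30.0
t: 3.08
eef_pos: [377.2, -283.7, 15.3]
tcp_rot: [3.14, -0.001, 0.442]
ft_force: [2.5, 1.9, 7.0]
opening: 0.841
grip_force: 30.0
wrist L (((450.2493896484375, -191.36422729492188), (29.199270248413086, 20.310382843017578), 24.965805053710938), 3338, np.float64(41.98305420155363)) [-13.66400268  52.93247001]
wrist R (((494.70703125, -285.7049560546875), (29.12681007385254, 20.337369918823242), 25.16449546813965), 3353, np.float64(41.980987632242915)) [-13.72860824 -51.35871286]
wrist bin (((388.345458984375, -278.224609375), (81.28800964355469, 100.80784606933594), 25.323238372802734), 6082, np.float64(57.66063479334855)) [-106.72112482    0.80575301]
top L (((469.39215087890625, -184.0323486328125), (10.612283706665039, 19.82921028137207), 23.140605926513672), 35, np.float64(42.61965735217518)) [ 6.77684851 51.39190033]
top R (((502.30303955078125, -284.12445068359375), (43.396732330322266, 19.82765769958496), 24.88117027282715), 117, np.float64(42.4001512932025)) [ -6.18471673 -53.17173251]
top bin (((433.10430908203125, -297.887451171875), (17.66790008544922, 3.5879039764404297), 46.6735954284668), 11, np.float64(59.1506458171267)) [-74.63753167 -36.0808985 ]
[-119.15707039    0.58500877] [ 377.19354249 -283.73244277   15.30047254]
shift [44.2  0.6  1.3] turn 0.001 t 3.1833
```

```bash
echo '[8,0,0,0,0.8,18,0,0,0,0.8,28,0,0,0,0.8,38,0,0,0,0.8,45,0,0,0,0.8]' > next.json && python3 steer.py next.json;echo '[5,0,0,0,0.8,11,0,0,0,0.8,17,0,0,0,0.8,22,0,0,0,0.8,24,0,0,0,0.8]' > next.json && python3 steer.py next.json
python3 - <<'E'
from h import *
for n in("wrist",):
    p,d,i=cam(n);P=pts(d,i);m=np.ones(P.shape[:2],bool);cv2.imwrite("pics/w2.png",p[...,::-1])
s=telemetry.state();print(w2g(s["eef_pos"][:2]),s["tcp_rot"],s["ft_force"])
E
```

```text
t: 3.6
eef_pos: [417.8, -264.4, 15.3]
tcp_rot: [3.141, -0.0, 0.442]
ft_force: [-4.3, -1.8, 8.8]
opening: 0.844
grip_force: 30.0
t: 4.02
eef_pos: [439.3, -254.2, 15.3]
tcp_rot: [3.141, -0.0, 0.442]
ft_force: [-4.2, -2.1, 9.7]
opening: 0.838
grip_force: 30.0
[-50.17105746   0.71707092] [ 3.14066010e+00 -3.19047128e-04  4.42028614e-01] [1.46258149 2.50460984 6.72120147]
```

View pics/w2.png

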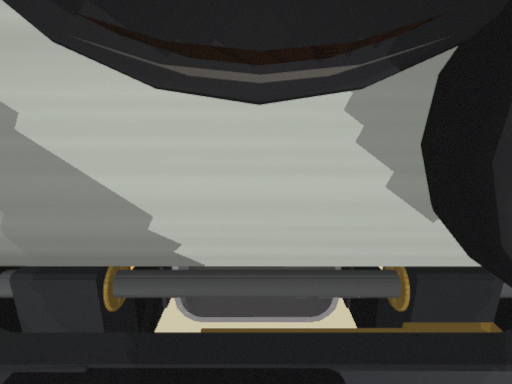

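The wrist picture shows the rim of the bin's front at (255,300), inside the gap and centred under the housing. The hopper's edge at (260,80) is just ahead of the camera. I'll open, back straight out, half close and push on the front wall.

```bash
echo '[0,0,0,0,1,0,0,0,0,1,0,0,0,0,1,0,0,0,0,1]' > next.json && python3 steer.py next.json;echo '[-10,0,0,0,1,-22,0,0,0,1,-35,0,0,0,1,-45,0,0,0,1,-55,0,0,0,1]' > next.json && python3 steer.py next.json; echo '[-2,0,0,0,0.25,-2,0,0,0,0.25,-2,0,0,0,0.25,-2,0,0,0,0.25,-2,0,0,0,0.25]' > next.json && python3 steer.py next.json
python3 - <<'E'
from h import *
p,d,i=cam("wrist");P=pts(d,i);m=np.ones(P.shape[:2],bool)
r=rect(P,m,54,63,(370,560,-330,-180));print(r,w2g(r[0][0]),[w2g(c).round(1) for c in cv2.boxPoints(r[0])])
s=telemetry.state();print(w2g(s["eef_pos"][:2]),s["tcp_rot"],s["eef_pos"]);to(*g2w(-50,0.8),14,GY)
E
```

```text
t: 4.4
eef_pos: [438.9, -254.6, 14.6]
tcp_rot: [-3.141, 0.0, 0.441]
ft_force: [0.5, 0.4, -0.7]
opening: 0.993
grip_force: 0.0
t: 4.82
eef_pos: [387.8, -278.8, 14.6]
tcp_rot: [-3.141, 0.0, 0.44]
ft_force: [-0.6, -0.0, -0.8]
opening: 1.0
grip_force: 0.0
t: 5.23
eef_pos: [387.7, -279.0, 14.6]
tcp_rot: [3.141, -0.0, 0.441]
ft_force: [0.1, -1.1, 0.1]
opening: 0.711
grip_force: 0.0
(((438.7410888671875, -255.5107421875), (109.19950103759766, 87.17529296875), 24.342510223388672), 7930, np.float64(57.86192400065413)) [-51.45180514  -0.1645953 ] [array([-105.3,   44.3]), array([-106.7,  -42.9]), array([  2.4, -44.6]), array([ 3.8, 42.5])]
[-107.57179483    0.47110803] [ 3.14146056e+00 -5.96455492e-06  4.41369835e-01] [ 387.7190178  -278.89034068   14.59603369]
shift [57.6 -0.3  0.6] turn 0.0 t 5.2833
```

```bash
echo '[0,0,0,0,0.25,0,0,0,0,0.25,0,0,0,0,0.25,0,0,0,0,0.25,0,0,0,0,0.25]' > next.json && python3 steer.py next.json;echo '[4,0,0,0,0.25,10,0,0,0,0.25,15,0,0,0,0.25,20,0,0,0,0.25,25,0,0,0,0.25]' > next.json && python3 steer.py next.json; echo '[4,0,0,0,0.25,8,0,0,0,0.25,12,0,0,0,0.25,16,0,0,0,0.25,20,0,0,0,0.25]' > next.json && python3 steer.py next.json
python3 - <<'E'
from h import *
s=telemetry.state();print(w2g(s["eef_pos"][:2]),s["tcp_rot"],s["ft_force"],s["moment"])
E
```

```text
t: 5.7
eef_pos: [387.5, -279.1, 14.6]
tcp_rot: [3.141, 0.0, 0.441]
ft_force: [0.8, -0.3, 0.0]
opening: 0.312
grip_force: 0.0
t: 6.12
eef_pos: [410.6, -268.1, 14.6]
tcp_rot: [3.142, 0.0, 0.441]
ft_force: [-1.8, 0.2, 0.5]
opening: 0.251
grip_force: 0.6
t: 6.53
eef_pos: [428.4, -259.7, 14.6]
tcp_rot: [3.142, 0.0, 0.441]
ft_force: [-1.1, -1.3, 1.0]
opening: 0.249
grip_force: 0.6
[-62.56764051   0.44317244] [3.14155950e+00 5.39812278e-05 4.40765829e-01] [-1.05101992 -1.30081269  1.03370394] [-0.08975061  0.18336419 -0.03597365]
```

```bash
echo '[2,0,0,0,0.25,4,0,0,0,0.25,6,0,0,0,0.25,8,0,0,0,0.25,9,0,0,0,0.25]' > next.json && python3 steer.py next.json;echo '[1,0,0,0,0.25,2,0,0,0,0.25,3,0,0,0,0.25,3,0,0,0,0.25]' > next.json && python3 steer.py next.json
python3 - <<'E'
from h import *
s=telemetry.state();print(w2g(s["eef_pos"][:2]),s["tcp_rot"],s["ft_force"],s["moment"])
E
```

```text
t: 6.95
eef_pos: [436.4, -256.0, 14.6]
tcp_rot: [3.141, 0.0, 0.441]
ft_force: [-1.3, -0.4, 1.0]
opening: 0.252
grip_force: 0.6
t: 7.28
eef_pos: [437.5, -255.2, 14.7]
tcp_rot: [-3.14, 0.002, 0.441]
ft_force: [-14.2, -10.2, 4.8]
opening: 0.25
grip_force: 8.8
[-52.50253096   0.62966415] [-3.14027397e+00  2.09298351e-03  4.40680094e-01] [-14.24449229 -10.19021703   4.82763934] [-1.73269552  2.15700842 -0.14776823]
```

```bash
echo '[0.5,0,0,0,0.25,1,0,0,0,0.25,1,0,0,0,0.25]' > next.json && python3 steer.py next.json; echo '[-5,0,0,0,0.25,-15,0,0,0,0.25,-30,0,0,0,0.25,-45,0,0,0,0.25,-60,0,0,0,0.25]' > next.json && python3 steer.py next.json; echo '[-20,0,-10,0,0,-40,0,-30,0,0,-60,0,-60,0,0,-60,0,-90,0,0,-60,0,-90,0,0]' > next.json && python3 steer.py next.json
python3 - <<'E'
from h import *
p,d,i=cam("wrist");P=pts(d,i);np.savez("w3.npz",p=p,P=P)
cv2.imwrite("pics/w3.png",p[...,::-1])
m=np.ones(P.shape[:2],bool)
for nm,b in (('L',(38,46,(430,490,-225,-150))),('R',(38,46,(460,530,-320,-255))),('bin',(54,63,(400,560,-310,-190)))):
    r=rect(P,m,*b); print(nm,r[1:],[w2g(c).round(1) for c in cv2.boxPoints(r[0])])
p,d,i=cam("top");P=pts(d,i);r=rect(P,m,54,63,(400,560,-310,-190));print([w2g(c).round(1) for c in cv2.boxPoints(r[0])])
E
```

```text
t: 7.53
eef_pos: [437.5, -255.1, 14.7]
tcp_rot: [-3.14, 0.003, 0.44]
ft_force: [-22.6, -15.8, 6.8]
opening: 0.249
grip_force: 13.7
t: 7.95
eef_pos: [384.8, -280.2, 14.6]
tcp_rot: [3.141, -0.0, 0.441]
ft_force: [0.8, 0.2, 0.1]
opening: 0.249
grip_force: 0.0
t: 8.37
eef_pos: [331.5, -307.3, 108.7]
tcp_rot: [3.135, -0.002, 0.439]
ft_force: [-0.3, -1.0, 1.5]
opening: 0.008
grip_force: 0.0
L (222, np.float64(40.622846919385836)) [array([-25.9,  63.1]), array([-41. ,  28.8]), array([-30.4,  24.2]), array([-15.3,  58.4])]
R (227, np.float64(40.6708278346384)) [array([-41.1, -27.4]), array([-26. , -61.9]), array([-15.2, -57.1]), array([-30.3, -22.6])]
bin (839, np.float64(57.8819991734926)) [array([-40.7,  40.3]), array([-41. , -38.9]), array([-28.3, -39. ]), array([-28. ,  40.2])]
[array([-55.5,  32.5]), array([-27.8, -76.4]), array([ 32.5, -61.1]), array([ 4.8, 47.9])]
```

View pics/w3.png

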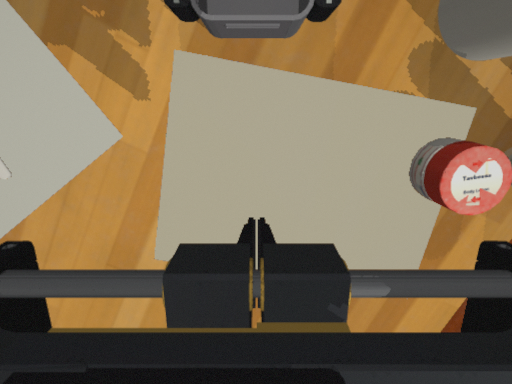

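The bin's front at (250,25) is square between the cheek ends at (183,8) and (325,8). I'll check how far it stands proud of them in this view, then locate the button.

Run:
```python
from h import *
z=np.load("w3.npz");P=z['P'];W=(P[...,:2]-G)@np.array([[np.cos(GY),-np.sin(GY)],[np.sin(GY),np.cos(GY)]])
for lo,hi in((46,62),(-62,-46)):
    k=(W[...,1]>lo)&(W[...,1]<hi)&(P[...,2]>38)&(P[...,2]<45)&(abs(W[...,0])<60);print('cheek front',np.percentile(W[k][:,0],[0,1,5]))
k=(abs(W[...,1])<25)&(P[...,2]>54)&(P[...,2]<62)&(abs(W[...,0]+35)<20);print('bin front',np.percentile(W[k][:,0],[0,1,5]),P[k][:,2].mean())
k=(abs(W[...,1])<25)&(P[...,2]>10)&(P[...,2]<50)&(abs(W[...,0]+45)<12);print('bin wall',np.median(W[k][:,0]))
z=np.load("top0.npz");P=z['P'];p=z['p'];W=(P[...,:2]-G)@np.array([[np.cos(GY),-np.sin(GY)],[np.sin(GY),np.cos(GY)]])
k=(P[...,2]>153)&(P[...,2]<186)&(W[...,0]>0)&(W[...,0]<45)&(W[...,1]<-10)&(W[...,1]>-60)
v,u=np.nonzero(k)
for a in range(u.min(),u.max()+1): pass
print(u.min(),u.max(),v.min(),v.max())
for vv in range(v.min(),v.max()+1): print(vv,[(int(P[vv,uu,2]),int(p[vv,uu].mean())) if k[vv,uu] else 0 for uu in range(u.min(),u.max()+1)])
```

```text
cheek front [-28.48796549 -28.37603606 -28.0406387 ]
cheek front [-28.56165032 -28.47625198 -28.08393089]
bin front [-40.89469551 -40.69000262 -40.48842945] 57.60462973328774
bin wall -40.33502067733305
214 235 152 168
152 [0, 0, 0, 0, 0, (185, 52), 0, 0, 0, 0, 0, 0, 0, 0, 0, 0, 0, 0, 0, 0, 0, 0]
153 [0, 0, 0, 0, 0, 0, 0, 0, 0, 0, (161, 121), (164, 118), (163, 111), (162, 108), (164, 112), (164, 120), (162, 128), (164, 138), 0, 0, 0, 0]
154 [0, 0, 0, 0, 0, (180, 56), (166, 61), 0, 0, (164, 81), (164, 81), (161, 77), (160, 72), (164, 71), (163, 73), (162, 76), (161, 85), (161, 103), (162, 124), 0, 0, 0]
155 [0, 0, 0, 0, 0, (172, 59), (162, 58), 0, (163, 52), (162, 57), (161, 66), (162, 75), (171, 80), (172, 81), (171, 77), (163, 67), (163, 60), (163, 69), (160, 90), (164, 110), 0, 0]
156 [0, 0, 0, 0, (184, 54), (170, 61), (159, 56), (163, 45), (161, 47), (166, 62), (171, 84), (172, 102), (171, 109), (170, 111), (171, 106), (170, 93), (169, 73), (162, 57), (163, 61), (162, 82), (160, 105), 0]
157 [0, 0, 0, 0, (177, 60), (166, 61), (162, 50), (163, 44), (161, 56), (170, 82), (170, 106),
[... 1661 characters left out ...]
92), (162, 74), (164, 57), (165, 46), (161, 49), (163, 77), (154, 119)]
165 [0, 0, 0, 0, 0, 0, 0, (160, 67), (162, 50), (161, 46), (162, 53), (162, 64), (162, 73), (167, 76), (161, 73), (163, 63), (163, 53), (162, 46), (160, 47), (162, 64), (158, 99), 0]
166 [0, 0, 0, 0, 0, 0, 0, 0, (162, 67), (163, 51), (162, 45), (163, 46), (163, 48), (161, 49), (163, 49), (163, 47), (164, 44), (161, 47), (161, 61), (161, 91), 0, 0]
167 [0, 0, 0, 0, 0, 0, 0, 0, 0, (160, 79), (161, 62), (160, 51), (162, 45), (161, 45), (162, 45), (161, 48), (161, 55), (161, 69), (158, 91), 0, 0, 0]
168 [0, 0, 0, 0, 0, 0, 0, 0, 0, 0, 0, (157, 81), (158, 70), (161, 67), (161, 69), (161, 74), (157, 88), (154, 106), 0, 0, 0, 0]
```

Run:
```python
from h import *
P=np.load("top0.npz")['P'];k=np.zeros(P.shape[:2],bool);k[153:168,222:234]=1
k&=(P[...,2]>167);q=P[k];c,r=cv2.minEnclosingCircle(q[:,:2].astype(np.float32));print(c,r,q.mean(0),len(q)); b=q.mean(0)[:2]
print('g',w2g(b),'hop clearance',np.linalg.norm(w2g(b)-[64,0])-36, np.percentile(q[:,2],[50,90]))
to(*b,210,GY)
for a in (0,.3,-.3): print(a)
```

```text
(446.1278991699219, -303.3177490234375) 100.85279083251953 [ 521.33580977 -257.9925977   182.00945922] 74
g [ 22.18132312 -37.6640613 ] hop clearance 20.27951003785784 [171.22436403 173.39692043]
shift [ 192.4   37.8 -104.4] turn -0.001 t 8.4667
0
0.3
-0.3
```

```bash
python3 - <<'E'
from h import *
P=np.load("top0.npz")['P'];k=np.zeros(P.shape[:2],bool);k[153:168,222:234]=1
k&=(P[...,2]>167)&(P[...,2]<176);q=P[k];c,r=cv2.minEnclosingCircle(q[:,:2].astype(np.float32));print(c,r,q.mean(0),len(q)); b=q.mean(0)[:2]
g=w2g(b);print('g',g,'hop clearance',np.linalg.norm(g-[64,0])-36)
t=g2w(*(g-2.5)); print(t); to(*t,215,GY)
E
echo '[0,0,-30,0,0,0,0,-60,0,0,0,0,-90,0,0,0,0,-112,0,0]' > next.json && python3 steer.py next.json
```

```text
(523.0508422851562, -256.6487121582031) 11.191750526428223 [ 523.53662303 -256.6379243   171.17566884] 73
g [ 24.74980839 -37.37839986] hop clearance 18.20075938434799
[ 522.34291986 -259.96584749]
shift [ 192.5   40.1 -109.4] turn -0.001 t 8.4667
t: 8.8
eef_pos: [331.5, -305.3, 217.4]
tcp_rot: [-3.141, 0.0, 0.442]
ft_force: [0.6, 0.0, -0.5]
opening: 0.003
grip_force: 0.0
```

```bash
echo '[30,6,0,0,0,65,13,0,0,0,100,20,0,0,0,130,27,0,0,0,160,33,0,0,0]' > next.json && python3 steer.py next.json; echo '[20,4,0,0,0,31,6,0,0,0,31,6,0,0,0,31,6,0,0,0]' > next.json && python3 steer.py next.json; python3 -c "
from h import *
to(522.3,-260,180,GY)"
```

```text
t: 9.22
eef_pos: [491.8, -266.0, 214.8]
tcp_rot: [-3.14, 0.001, 0.442]
ft_force: [-0.4, -0.4, -0.3]
opening: 0.006
grip_force: 0.0
t: 9.55
eef_pos: [520.1, -259.0, 215.4]
tcp_rot: [-3.14, 0.001, 0.442]
ft_force: [-0.1, -0.1, 0.4]
opening: 0.004
grip_force: 0.0
shift [ 1.6  1.9 35.4] turn 0.001 t 9.55
```

```bash
echo '[1,2,10,0,0,1,2,20,0,0,1,2,30,0,0,1,2,36,0,0,1,2,36,0,0]' > next.json && python3 steer.py next.json; echo '[0,0,3,0,0,0,0,6,0,0,0,0,8,0,0,0,0,8,0,0]' > next.json && python3 steer.py next.json;echo '[0,0,1,0,0,0,0,2,0,0,0,0,3,0,0,0,0,3,0,0]' > next.json && python3 steer.py next.json
```

```text
t: 9.97
eef_pos: [521.5, -260.6, 178.8]
tcp_rot: [-3.139, 0.002, 0.44]
ft_force: [-0.9, -0.7, 0.4]
opening: 0.006
grip_force: 0.0
t: 10.3
eef_pos: [522.4, -260.6, 172.4]
tcp_rot: [-3.141, 0.0, 0.441]
ft_force: [0.7, 0.5, -0.4]
opening: 0.006
grip_force: 0.0
t: 10.63
eef_pos: [522.6, -260.7, 169.8]
tcp_rot: [3.141, -0.0, 0.441]
ft_force: [-0.8, 0.4, 2.5]
opening: 0.003
grip_force: 1.2
```

```bash
echo '[0,0,1,0,0,0,0,2,0,0,0,0,3,0,0,0,0,3,0,0]' > next.json && python3 steer.py next.json; echo '[0,0,1,0,0,0,0,2,0,0,0,0,2,0,0]' > next.json && python3 steer.py next.json
```

```text
t: 10.97
eef_pos: [522.6, -260.7, 166.7]
tcp_rot: [3.141, -0.0, 0.441]
ft_force: [-0.4, -0.2, 4.5]
opening: 0.006
grip_force: 2.3
t: 11.22
eef_pos: [522.7, -260.8, 166.1]
tcp_rot: [3.14, -0.001, 0.441]
ft_force: [-3.3, 1.6, 16.0]
opening: 0.008
grip_force: 8.2
```

The force jumped to 16 N at z = 166.1, 5 mm below the button's rest height, so it is on its stop. Next I release it and back away.

```bash
echo '[0,0,-5,0,0,0,0,-15,0,0,0,0,-35,0,0,0,0,-60,0,0,0,0,-60,0,0]' > next.json && python3 steer.py next.json; echo '[-30,0,0,0,0,-65,0,0,0,0,-100,0,0,0,0,-135,0,0,0,0,-170,0,0,0,0]' > next.json && python3 steer.py next.json; echo '[-20,20,0,0,0,-40,50,0,0,0,-40,80,0,0,0,-40,80,0,0,0]' > next.json && python3 steer.py next.json
python3 - <<'E'
from h import *
p,d,i=cam("wrist");P=pts(d,i);W=(P[...,:2]-G)@np.array([[np.cos(GY),-np.sin(GY)],[np.sin(GY),np.cos(GY)]])
k=(abs(W[...,1])<25)&(P[...,2]>54)&(P[...,2]<62)&(abs(W[...,0]+35)<20);print('bin front',np.percentile(W[k][:,0],[0,1,5]),P[k][:,2].mean())
p,d,i=cam("top");P=pts(d,i);k=np.zeros(P.shape[:2],bool);k[153:168,222:234]=1
k&=(P[...,2]>167)&(P[...,2]<176);print('button',P[k].mean(0),k.sum())
k=(P[...,0]>370)&(P[...,0]<470)&(P[...,1]>-490)&(P[...,1]<-420)&(P[...,2]>40)&(P[...,2]<60);print('pot',cv2.minEnclosingCircle(P[k][:,:2].astype(np.float32)),telemetry.state()["t"])
cv2.imwrite("pics/top9.png",p[...,::-1])
E
```

```text
t: 11.63
eef_pos: [523.6, -261.4, 228.8]
tcp_rot: [3.137, -0.003, 0.441]
ft_force: [0.7, -0.4, 0.5]
opening: 0.006
grip_force: 0.0
t: 12.05
eef_pos: [367.1, -333.4, 224.4]
tcp_rot: [-3.141, 0.0, 0.441]
ft_force: [0.7, -0.9, 0.5]
opening: 0.007
grip_force: 0.0
t: 12.38
eef_pos: [367.0, -426.9, 224.3]
tcp_rot: [3.14, -0.0, 0.438]
ft_force: [-0.3, 0.8, -1.0]
opening: 0.006
grip_force: 0.0
bin front [-40.50454712 -40.45189007 -40.26750564] 57.67155085592961
button [ 523.87745811 -256.61586847  171.17219169] 70
pot ((445.15509033203125, -446.1873779296875), 4.483155727386475) 12.4833
```

View pics/top9.png

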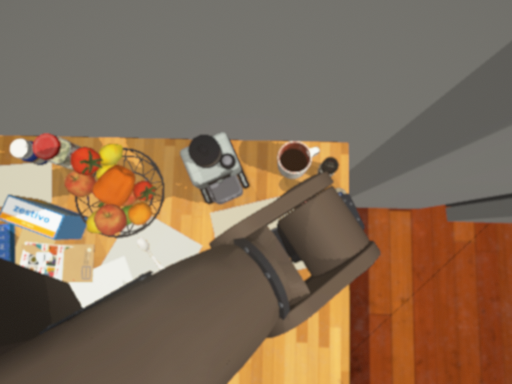

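The final top picture shows the bin home between the cheeks at (228,188) and the button at (228,160), back at its 171 mm rest height. The mug at (295,157) hasn't moved, and the arm is clear of everything.

```bash
echo '[0,0,0,0,0,0,0,0,0,0]' > next.json && python3 steer.py next.json | tail -3; python3 -c "
from cell import env, telemetry, read_camera, camera_info
print(env.job_done())"
```

```text
ft_force: [0.1, 0.1, -0.4]
opening: 0.006
grip_force: 0.0
the job is handed in; nothing more can be done
None
```

The bin is fully home against the back. After that I pressed the start button all the way down and let it spring back, and handed the job in at about 12.7 s of the 72 s allowed. The mug hadn't moved; the arm hid the pot and one jar in the last picture, but the gripper never went near them.

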